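# Clip the crevice tool into its spring holder

## Task

Pick up the short metal crevice tool from the bench and push it down into the spring clip with the green jaw tips, until it has snapped past both jaws and lies fully home on its two seats, centred along the clip. Let go of it, and leave the charcoal brush bar and the white filter housing where they are.

Things in the scene. Friction and masses are not known exactly. Their poses are not given: they have to be found in the camera images.
- crevice_tool: Bare-metal crevice tool, 160 g, lying on the bench: a round tube 26 mm in diameter, 140 mm long, then at its +x end a flat blade 36 mm wide, 11 mm thick, 49 mm long, its underside level with the tube's. Origin on the tube's axis at mid-tube, 13 mm above the bench while lying; x along the tube to the blade, z up. Grip across the tube at the origin.
- clip: Fixed grey plate 150x100x8 mm; origin under its centre on the bench, x along the tool. At x=+-45 mm: seats (top 37 mm up) between sprung leaves, 16 mm long; green tips 17 mm apart 61 mm up, lips flare to 48 mm at 80 mm up. Tube pressed down (about 10 N) spreads them and is then pulled in; home: axis 50 mm up. Fingers fit the 74 mm between stations, free above 20 mm. Blade either way, outside clip.
- brush_bar: Charcoal plastic brush bar, 206 mm long, with 42 mm square ends and rows of short grey tufts, lying on the bench; origin at the centre of its underside, x along it. A bystander: not to be moved.
- filter_housing: Squat white round motor filter housing with a grey twist-lock ring and a ribbed grey filter face on top, about 150 mm across and 82 mm tall; origin at the centre of its underside. A bystander: not to be moved.
There are look-alikes about, which are no part of the job. There is more than one size of the crevice_tool; the one meant has the size given above.

How it is judged:
By the outcome, as a careful person would: the job done as asked, in the order asked, and still so for the second after the job is handed in, with the robot touching nothing.
It also fails if it takes over 38 s, if anything falls off the work surface, if the arm or the gripper's body presses on something with over 40 N, if the wrist force passes 120 N, or if a joint passes its speed limit or range.

## Robot

A 6-joint arm with a two-finger parallel gripper is mounted at the origin on the work surface. World frame = base frame: x ahead of the robot, y to its left, z up, the work surface at z = 0. Lengths are in mm, angles in rad, forces in N, time in s.
With the tool pointing down it reaches from about 275 to 1000 mm from the base axis. Payload 8.4 kg.
Tool frame: the origin (TCP) lies at the very end of the fingers, on their centre line; the grasp point (between the pads) lies robot.grip_point_offset behind it (robot.grip_point_offset is the distance from the TCP to the grasp point, in mm); x points along the fingers, y is the direction in which the jaws open and shut, and the axes are right-handed (so a half turn about x gives the same grasp; the last joint's range is limited). The gripper opens to 85 mm and grips with 20 to 120 N. Pads are 22 mm wide; open, the fingers measure 114 mm over their backs; the gripper's body (76 mm by 85 mm) begins 54 mm behind the grasp point. The pads swing forward as they close: fully open they stand 13 mm farther back than shut.
Start: joints at [1.145, 0.353, 1.633, -0, 1.155, -0.002], TCP at [257.016, 569.711, 231.281] pointing down, gripper open.
Joint ranges: [-2.63, 2.63], [-0.92, 2.1], [0.06, 2.66], [-1.3, 4.44], [0, 2.69], [-3.02, 3.02]. Speed limits (rad/s): [2.22, 2.22, 2.79, 3.14, 3.14, 3.14].

## Interface

Orientations are given as a unit quaternion [w, x, y, z].
In Python, from bench import robot, viewer, close_job gives the robot as it stands.
- The arm moves only by the tool move_arm, never from a script. Its argument "targets" is text: rows parted by semicolons, each of 4 numbers parted by spaces: the shift along the tool's x, y, z in m, then the turn about the tool's x in degrees. In form: tx ty tz roll; .... A call has 1 to 20 rows; each row is the pose to reach, as a shift and turn from the pose measured when the call began, along the tool's axes at that moment; what a row does not reach only later rows make up. A row lasts 1/10 s, in which the tool goes at most 50 mm and 8.59 degrees, less where a joint would pass 70% of its speed; a pose out of reach is approached as far as the arm can. A call with a gripper value outside its range is refused whole. "jaw" is the finger opening in m, from 0 to 0.0854, set as the call begins (left out, the last holds). The fingers move at their own pace and stop on an object; the grip force is fixed at half the most. Time passes only in rows, so rows that repeat a pose let the fingers close. It gives the time, the measured TCP pose, the force and the opening at its end, in the units of the state.
- robot.read_state(): the state, without advancing time (a new reading comes with each control period).
- viewer.camera(name): name is "scene" or "top"; returns (picture, depth): 400x640x3 uint8, red, green, blue; 400x640 float32, mm along the optical axis (not along the pixel's ray), 0 where there is no reading.
- viewer.get_calibration(name): a dict with "fx", "fy", "cx", "cy" (pixels), "view" (4x4, takes a point from world to camera coordinates). Camera axes: x right, y down, z forward; pixel columns grow to the right and rows downward; lengths in mm; the calibration is good to about 2 mm. A picture is of the moment at which its call begins. get_calibration takes no time and is no camera call.
- close_job(): hands the job in, once; it reports no verdict.
The state is a dict: "time_s": time; "joint_positions": joint angles; "joint_velocities": joint speeds; "effort": joint torques, N m; "ee_pos": TCP position; "tcp_rot": TCP orientation; "ft_force": force on the tool from outside, world axes, zero at the start; "moment": the same for the moment, N m; "gripper_width": finger opening in mm.
Only numpy, scipy, OpenCV 4.12 (cv2) and the standard library are available. Lean on these libraries where they do the work, as an engineer would, in place of code of your own. Each camera call takes 0.05 s, during which the arm holds its last target.

## Working session

There is one attempt and no reset: what is moved stays moved. The work goes in short steps, Python scripts to look and compute and a tool call to move; the robot and the scene stay as the last step left them, time stands still between calls to the robot, and variables do not carry over. Pictures are saved under pics/ and viewed, and the job is handed in when it is done.

Besides the shell and the picture viewer there is one more tool, called after "Request:" by a JSON object that holds its "op" and its "data", one argument or row to a line. move_arm: Moves the arm, as the interface text tells. Its arguments: {"type":"object","properties":{"targets":{"type":"string"},"jaw":{"type":"number"}},"required":["targets"]}

```bash
ls; mkdir -p pics; python3 - <<'E'
from bench import robot, viewer
import cv2, numpy as np
s=robot.read_state();print({k:np.round(v,3) for k,v in s.items()}, robot.grip_point_offset)
for n in("scene","top"):
    p,d=viewer.camera(n);np.save(f"{n}_d.npy",d);cv2.imwrite(f"pics/{n}0.png",p[:,:,::-1]);np.save(f"{n}_p.npy",p)
    c=viewer.get_calibration(n);print(n,c)
E
```

```text
pics
{'time_s': np.float64(0.0), 'joint_positions': array([ 1.145,  0.354,  1.634, -0.   ,  1.155, -0.002]), 'joint_velocities': array([-0.   ,  0.   , -0.   , -0.001, -0.   ,  0.001]), 'effort': array([ 2.0000e-03, -6.0526e+01, -3.4206e+01,  0.0000e+00,  9.0000e-03,
       -0.0000e+00]), 'ee_pos': array([256.816, 569.249, 230.542]), 'tcp_rot': array([ 0.691,  0.148,  0.691, -0.149]), 'ft_force': array([ 0.855,  0.223, -0.168]), 'moment': array([-0.012, -0.006,  0.03 ]), 'gripper_width': np.float64(85.375)} 18.700000000000003
scene {'fx': 498.04879520341285, 'fy': 498.04879520341285, 'cx': 320.8924034064924, 'cy': 203.13046995532312, 'view': array([[ 2.72883762e-01,  9.61977485e-01, -1.15659056e-02,
        -1.61215492e+02],
       [ 5.62105499e-01, -1.69185815e-01, -8.09576166e-01,
        -2.72207554e+02],
       [-7.80750831e-01,  2.14418931e-01, -5.86900896e-01,
         1.67050561e+03],
       [ 0.00000000e+00,  0.00000000e+00,  0.00000000e+00,
         1.00000000e+00]])}
top {'fx': 425.8935921481024, 'fy': 425.8935921481024, 'cx': 313.0364990194181, 'cy': 205.54783939270624, 'view': array([[-5.48966727e-04, -9.99996009e-01, -2.77132049e-03,
         6.42030974e+00],
       [-9.78979148e-01,  1.10266264e-03, -2.03957377e-01,
         5.43599546e+02],
       [ 2.03959619e-01,  2.60109916e-03, -9.78975846e-01,
         7.67779143e+02],
       [ 0.00000000e+00,  0.00000000e+00,  0.00000000e+00,
         1.00000000e+00]])}
```

View pics/scene0.png

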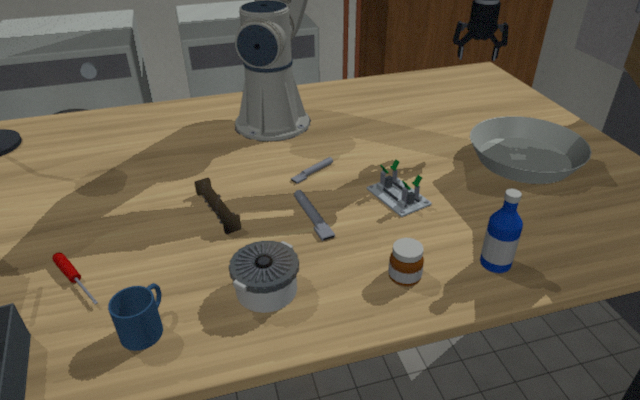

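View pics/top0.png

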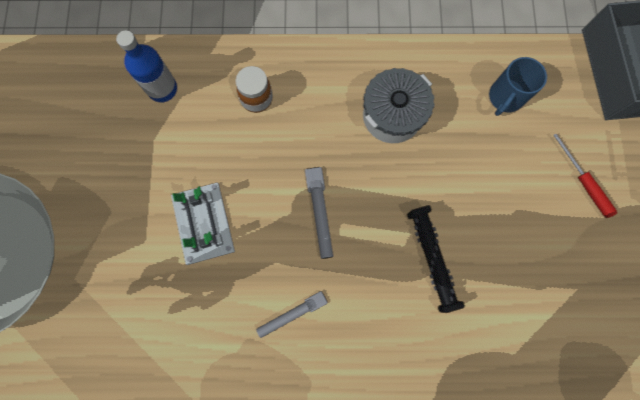

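The top view shows two candidates: tool A at about (318,213), with its blade at (315,178), and tool B at about (292,314), with its blade at (317,300). I'll measure both.

```bash
cat > h.py <<'E'
import numpy as np, cv2
from bench import robot, viewer
def ray(c,u,v):
    V=np.array(c["view"]);R=V[:3,:3];t=V[:3,3]
    return -R.T@t, R.T@np.array([(u-c["cx"])/c["fx"],(v-c["cy"])/c["fy"],1.])
def plane(c,u,v,z):
    o,d=ray(c,u,v);return o+d*(z-o[2])/d[2]
def dep(c,u,v,Z):
    o,d=ray(c,u,v);return o+d*Z
def tri(ca,a,cb,b):
    o1,d1=ray(ca,*a);o2,d2=ray(cb,*b)
    A=np.stack([d1,-d2],1);s=np.linalg.lstsq(A,o2-o1,rcond=None)[0]
    p,q=o1+d1*s[0],o2+d2*s[1];return (p+q)/2,np.linalg.norm(p-q)
def cloud(c,d):
    v,u=np.mgrid[0:d.shape[0],0:d.shape[1]]
    V=np.array(c["view"]);R=V[:3,:3];t=V[:3,3]
    P=np.stack([(u-c["cx"])/c["fx"]*d,(v-c["cy"])/c["fy"]*d,d],-1)
    return (P-t)@R
def proj(c,p):
    V=np.array(c["view"]);q=V[:3,:3]@np.asarray(p)+V[:3,3];return np.array([c["fx"]*q[0]/q[2]+c["cx"],c["fy"]*q[1]/q[2]+c["cy"]])
E
python3 - <<'E'
from h import *
ct,cs=viewer.get_calibration("top"),viewer.get_calibration("scene")
pt,ps=np.load("top_p.npy"),np.load("scene_p.npy")
def crop(p,y0,y1,x0,x1,f): return cv2.resize(p[y0:y1,x0:x1,::-1],None,fx=f,fy=f,interpolation=cv2.INTER_CUBIC)
cv2.imwrite("pics/c_tools.png",crop(pt,155,345,240,345,3))
cv2.imwrite("pics/c_clip.png",crop(pt,170,275,160,245,6)[:600])
cv2.imwrite("pics/c_sc.png",crop(ps,145,245,280,445,4))
for n,c in(("top",ct),("scene",cs)):
    W=cloud(c,np.load(n+"_d.npy"))
    b=(W[...,2]>4)&(np.load(n+"_d.npy")>0)&(W[...,2]<300)
    k,l,st,ce=cv2.connectedComponentsWithStats(b.astype(np.uint8))
    for i in range(1,k):
        if st[i,4]<60: continue
        P=W[l==i];X=P[:,:2];m,e=cv2.PCACompute(X.astype(np.float32),None)
        r=(X-m)@e.T
        print(n,i,np.round(ce[i]),st[i,4],"ctr",np.round(m[0]),"ang",np.round(np.degrees(np.arctan2(e[0,1],e[0,0])),1),"ext",np.round(np.ptp(r,axis=0)),"zmax",np.round(np.percentile(P[:,2],[50,98])))
E
```

```text
top 1 [616.  58.] 4930 ctr [ 865. -633.] ang -8.1 ext [240. 127.] zmax [45. 90.]
top 2 [148.  68.] 2248 ctr [803. 325.] ang 128.6 ext [ 76. 149.] zmax [119. 191.]
top 85 [518.  84.] 2158 ctr [ 798. -415.] ang -42.5 ext [115.  79.] zmax [59. 91.]
top 119 [254.  89.] 1331 ctr [784. 126.] ang 117.9 ext [71. 68.] zmax [78. 83.]
top 128 [397. 104.] 4220 ctr [ 745. -162.] ang -30.7 ext [190. 140.] zmax [78. 84.]
top 310 [592. 187.] 878 ctr [ 589. -562.] ang 26.9 ext [202.  41.] zmax [21. 27.]
top 449 [320. 210.] 1275 ctr [544.  -7.] ang 8.4 ext [191.  37.] zmax [22. 28.]
top 477 [ 22. 249.] 5620 ctr [466. 587.] ang 7.0 ext [301. 144.] zmax [ 6. 61.]
top 521 [202. 223.] 3572 ctr [516. 228.] ang 13.2 ext [154. 105.] zmax [ 9. 80.]
top 609 [435. 260.] 2071 ctr [ 442. -230.] ang 15.6 ext [206.  48.] zmax [35. 44.]
top 963 [293. 314.] 873 ctr [339.  44.] ang 118.3 ext [147.  28.] zmax [17. 22.]
scene 1 [45.  3.] 753 ctr [-1826.  -964.] ang 89.7 ext [694.  79.] zmax [21. 55.]
scene 5 [251.  66.] 9594 ctr [-303.  -29.] ang 3.2 ext [1381.  612.] zmax [ 95. 291.]
scene 6 [345.   8.] 95 ctr [-1091. 
[... 764 characters left out ...]
 ext [155. 106.] zmax [13. 77.]
scene 157 [217. 206.] 930 ctr [ 465. -234.] ang 16.5 ext [210.  45.] zmax [32. 41.]
scene 160 [502. 235.] 2283 ctr [836. 321.] ang 49.9 ext [68. 52.] zmax [ 98. 188.]
scene 161 [313. 216.] 632 ctr [559. -11.] ang 9.7 ext [195.  37.] zmax [16. 25.]
scene 162 [406. 262.] 1404 ctr [813. 120.] ang 63.0 ext [72. 71.] zmax [56. 80.]
scene 163 [264. 275.] 4025 ctr [ 778. -169.] ang -22.6 ext [146. 141.] zmax [76. 82.]
scene 165 [ 70. 272.] 525 ctr [ 604. -564.] ang 29.5 ext [200.  25.] zmax [20. 26.]
scene 166 [136. 316.] 2743 ctr [ 807. -415.] ang -0.4 ext [102.  84.] zmax [57. 89.]
scene 167 [ 12. 353.] 2326 ctr [ 832. -619.] ang 11.0 ext [210.  50.] zmax [58. 90.]
```

View pics/c_tools.png

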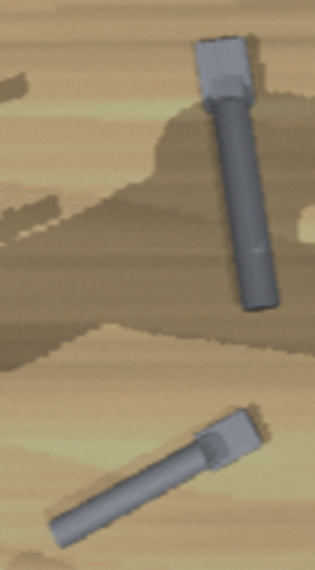

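View pics/c_clip.png

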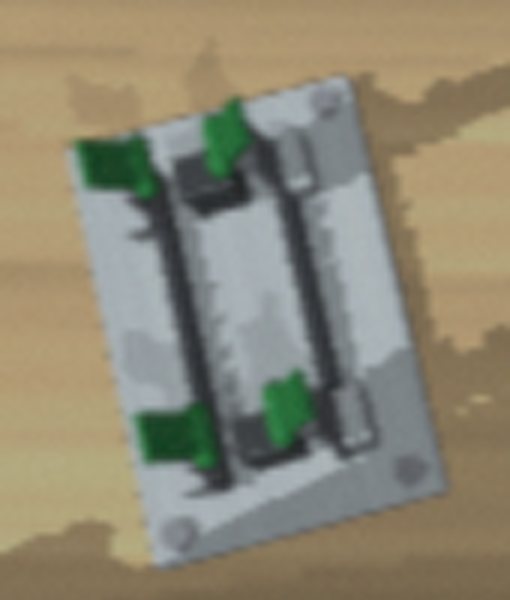

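View pics/c_sc.png

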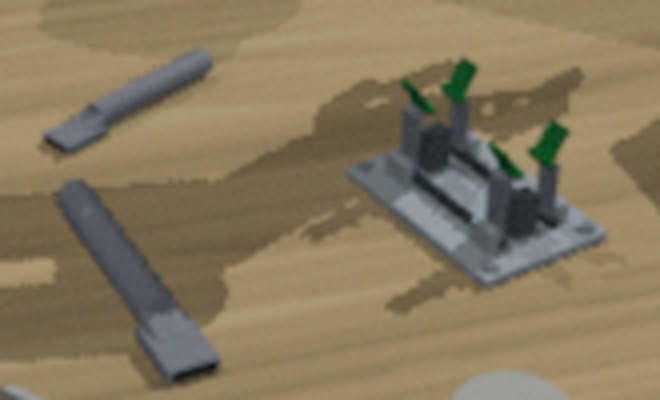

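Tool A measures 191 mm long, 37 mm wide at the blade and about 27 mm high. That fits the 189/36/26 in the description. Tool B is about 147 mm long, 28 mm wide and 20 mm high, so it's the look-alike. The crop confirms that A, at top (318,213) and scene (313,216), is the one meant. Next I'll triangulate its axis and the clip features.

```bash
python3 - <<'E'
from h import *
C={n:viewer.get_calibration(n) for n in("top","scene")}
I={n:np.load(n+"_p.npy") for n in C}
box={"top":(300,160,340,265),"scene":(285,185,340,242)}
N={};vis=[]
res={}
for n in C:
    x0,y0,x1,y1=box[n];hsv=cv2.cvtColor(I[n],cv2.COLOR_RGB2HSV)
    lab=cv2.cvtColor(I[n],cv2.COLOR_RGB2LAB).astype(int)
    m=np.zeros(I[n].shape[:2],np.uint8);m[y0:y1,x0:x1]=(lab[y0:y1,x0:x1,2]<133)*1
    k,l,st,_=cv2.connectedComponentsWithStats(m);i=1+np.argmax(st[1:,4]);m=(l==i).astype(np.uint8)
    v,u=np.nonzero(m);X=np.stack([u,v],1).astype(np.float32)
    mu,e=cv2.PCACompute(X,None);e0=e[0]; 
    if e0[1]<0:e0=-e0
    t=(X-mu[0])@e0; w=(X-mu[0])@np.array([-e0[1],e0[0]])
    bins=np.arange(np.floor(t.min()),t.max(),2)
    row=[]
    for b in bins:
        s=(t>=b)&(t<b+2)
        if s.sum(): row.append((b+1,w[s].min()-.5,w[s].max()+.5))
    row=np.array(row);wd=row[:,2]-row[:,1]
    print(n,st[i],"t",t.min(),t.max(),"w",np.round(wd[::3],1))
    # tube part
    sel=(row[:,0]>-20)&(row[:,0]<t.max()-8) if n=="top" else (row[:,0]>t.min()+8)&(row[:,0]<5)
    f=np.polyfit(row[sel,0],(row[sel,1]+row[sel,2])/2,1)
    P=lambda tt:mu[0]+tt*e0+np.polyval(f,tt)*np.array([-e0[1],e0[0]])
    a,b=P(t.min()-.5),P(t.max()+.5)
    res[n]=(a,b);print(n,"ends",a.round(1),b.round(1),"width",wd[sel].mean())
    o,d1=ray(C[n],*a);_,d2=ray(C[n],*b);nn=np.cross(d1,d2);N[n]=(nn/np.linalg.norm(nn),o)
    for z in(0,11,13,26):print("   z",z,plane(C[n],*a,z).round(1),plane(C[n],*b,z).round(1))
d=np.cross(N["top"][0],N["scene"][0]);d/=np.linalg.norm(d);d*=np.sign(d[0])
A=np.stack([N["top"][0],N["scene"][0],d]);
p=np.linalg.solve(A,[N["top"][0]@N["top"][1],N["scene"][0]@N["scene"][1],d@np.array([540,0,13.])])
print("axis dir",d,"ang",np.degrees(np.arctan2(d[1],d[0])),"pt",p)
# green tips
for n,bx in(("top",(165,180,240,270)),("scene",(360,150,435,220))):
    x0,y0,x1,y1=bx;hsv=cv2.cvtColor(I[n],cv2.COLOR_RGB2HSV)
    g=np.zeros(I[n].shape[:2],np.uint8);s=hsv[y0:y1,x0:x1];g[y0:y1,x0:x1]=(s[...,0]>45)&(s[...,0]<80)&(s[...,1]>120)
    k,l,st,ce=cv2.connectedComponentsWithStats(g)
    W=cloud(C[n],np.load(n+"_d.npy"))
    for i in range(1,k):
        if st[i,4]>4:
            Q=W[l==i];print(n,ce[i].round(1),st[i,4],"W",np.median(Q,0).round(),"z",np.ptp(Q[:,2]).round(),np.percentile(Q[:,2],[5,95]).round())
E
```

```text
top [ 305  167   28   91 1210] t -42.4464 48.420364 w [16.3 17.3 17.3 16.3 14.2 12.3 12.3 12.3 12.3 12.3 13.  12.2 13.2 12.3
 12.2 12. ]
top ends [312.7 167.1] [326.7 257.9] width 12.429120794932048
   z 0 [638.2   6.7   0. ] [447.5 -21.4   0. ]
   z 11 [634.8   6.7  11. ] [446.6 -21.1  11. ]
   z 13 [634.2   6.7  13. ] [446.4 -21.1  13. ]
   z 26 [630.2   6.6  26. ] [445.3 -20.7  26. ]
scene [294 190  41  51 629] t -31.377607 26.930136 w [ 7.4  9.9 10.4  9.9 10.2 10.4 10.4 13.5 14.6 14.9]
scene ends [295.8 190.5] [330.6 238.6] width 10.24782841546195
   z 0 [417.6 -21.1   0. ] [636.4  11.    0. ]
   z 11 [433.3 -24.4  11. ] [648.9   7.2  11. ]
   z 13 [436.2 -25.   13. ] [651.2   6.5  13. ]
   z 26 [454.8 -28.9  26. ] [666.    2.1  26. ]
axis dir [ 0.98928073  0.14600894 -0.00224443] ang 8.395730130896657 pt [541.06109614  -7.26016109   8.39907874]
top [197.1 193.2] 57 W [565. 228.  67.] z 48.0 [62. 82.]
top [179.5 197.5] 79 W [556. 261.  71.] z 21.0 [64. 81.]
top [207.4 237.7] 61 W [479. 204.  67.] z 47.0 [62. 82.]
top [189.8 242.4] 88 W [470. 236.  70.] z 800.0 [63. 82.]
scene [394.5 164.9] 40 W [475. 236.  68.] z 23.0 [60. 77.]
scene [384.1 169. ] 16 W [489. 201.  67.] z 79.0 [45. 78.]
scene [416.8 180.8] 48 W [561. 259.  68.] z 22.0 [61. 79.]
scene [406.1 185.3] 15 W [575. 223.  69.] z 19.0 [61. 79.]
```

```bash
python3 - <<'E'
from h import *
C={n:viewer.get_calibration(n) for n in("top","scene")}
I={n:np.load(n+"_p.npy") for n in C}
for n in C: print(n,"cam at",ray(C[n],0,0)[0].round())
# plate outline in each view, near-bottom/top corners
for n,bx in(("top",(165,175,245,270)),("scene",(362,172,440,220))):
    x0,y0,x1,y1=bx
    lab=cv2.cvtColor(I[n],cv2.COLOR_RGB2LAB).astype(int)
    m=np.zeros(I[n].shape[:2],np.uint8);m[y0:y1,x0:x1]=(lab[y0:y1,x0:x1,2]<134)*1
    k,l,st,_=cv2.connectedComponentsWithStats(m);i=1+np.argmax(st[1:,4]);m=(l==i).astype(np.uint8)
    cnt=max(cv2.findContours(m,cv2.RETR_EXTERNAL,cv2.CHAIN_APPROX_NONE)[0],key=cv2.contourArea)
    h=cv2.convexHull(cnt);print(n,st[i],cv2.approxPolyDP(h,3,True)[:,0].tolist())
    # depth-based: points at 8mm plate top
    W=cloud(C[n],np.load(n+"_d.npy"))
    s=(W[...,2]>3)&(W[...,2]<14)&(m>0)
    r=cv2.minAreaRect(W[s][:,:2].astype(np.float32));print("  platerect",np.round(r[0],1),np.round(r[1],1),round(r[2],1),"zmed",np.median(W[s][:,2]))
    vis=I[n][y0:y1,x0:x1,::-1].copy();vis[m[y0:y1,x0:x1]>0]//=2
    vis=cv2.resize(vis,None,fx=6,fy=6,interpolation=cv2.INTER_NEAREST)
    # predicted from hypothesis
    c=np.array([517.5,231]);a=np.radians(15);ex=np.array([np.cos(a),np.sin(a)]);ey=np.array([-ex[1],ex[0]])
    pts=[np.r_[c+sx*75*ex+sy*50*ey,8] for sx,sy in((1,1),(1,-1),(-1,-1),(-1,1))]
    print("  pred corners",[proj(C[n],p).round(1).tolist() for p in pts])
    big=cv2.resize(I[n][y0:y1,x0:x1,::-1],None,fx=6,fy=6,interpolation=cv2.INTER_CUBIC)
    cv2.imwrite(f"pics/clip_{n}.png",cv2.copyMakeBorder(big,0,0,0,0,0)[:600])
E
```

```text
top cam at [376.   4. 863.]
scene cam at [1501. -249.  758.]
top [ 171  183   64   82 3182] [[217, 183], [234, 250], [186, 264], [171, 195]]
  platerect [518.6 232.2] [150.5 100.8] 15.3 zmed 8.511212669708181
  pred corners [[171.2, 194.6], [218.5, 182.4], [234.6, 252.3], [185.7, 265.4]]
scene [ 367  172   65   45 1431] [[367, 187], [381, 172], [396, 172], [419, 186], [431, 203], [400, 216]]
  platerect [522.3 229. ] [151.3 100.7] 16.1 zmed 6.167604964683854
  pred corners [[431.3, 201.2], [400.4, 213.6], [365.7, 185.0], [395.2, 174.4]]
```

View pics/clip_top.png

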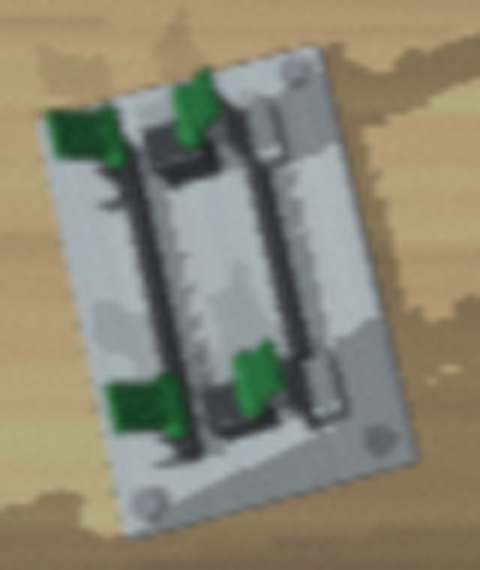

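View pics/clip_scene.png

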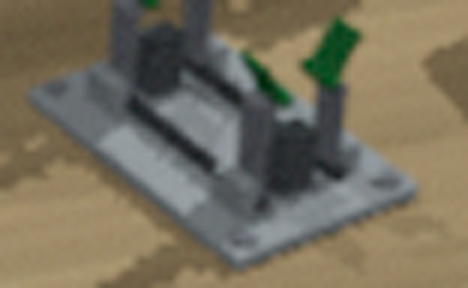

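```bash
cat >> h.py <<'E'
from scipy.spatial.transform import Rotation as Rn
def goal(pos,ang):
    """world TCP target mm; ang=deg of object's x axis; jaws across. prints shift (m) and roll(deg)"""
    s=robot.read_state();q=s["tcp_rot"];R=Rn.from_quat([q[1],q[2],q[3],q[0]]).as_matrix()
    d=R.T@(np.array(pos)-s["ee_pos"])/1000
    a=np.radians(ang);y=np.array([-np.sin(a),np.cos(a),0]);best=None
    for sg in(1,-1):
        yt=R.T@(sg*y);r=np.degrees(np.arctan2(yt[2],yt[1]));print("shift",d.round(4),"roll",round(r,2))
    print("t",s["time_s"],"tcp",s["ee_pos"].round(1),"x",R[:,0].round(4),"y",R[:,1].round(3),"F",s["ft_force"].round(2),"w",s["gripper_width"],"j6",s["joint_positions"][5])
E
python3 - <<'E'
from h import *
ct=viewer.get_calibration("top")
P=[plane(ct,*c,8) for c in((171.3,194.5),(217.5,182.6),(234.5,250.8),(186,264.5))];print(np.round(P,1),np.mean(P,0))
goal([516.9,-11.5,100],8.4)
E
```

```text
[[577.2 298.4   8. ]
 [602.5 204.2   8. ]
 [461.1 163.7   8. ]
 [433.8 259.4   8. ]] [518.64227015 231.44735222   8.        ]
shift [ 0.1312 -0.4224  0.4759] roll -32.68
shift [ 0.1312 -0.4224  0.4759] roll 147.32
t 0.1 tcp [256.8 569.3 230.6] x [-5.0e-04 -1.2e-03 -1.0e+00] y [ 0.411  0.912 -0.001] F [-0.22 -0.39 -0.74] w 85.23914243856356 j6 -0.00240967972378237
```

Request:
{"op": "move_arm", "data": {
  "targets": "0.02 -0.2112 0.238 -16; 0.02 -0.2112 0.238 -16; 0.02 -0.4224 0.4759 -32.7; 0.04 -0.4224 0.4759 -32.7; 0.08 -0.4224 0.4759 -32.7; 0.1 -0.4224 0.4759 -32.7; 0.12 -0.4224 0.4759 -32.7; 0.13 -0.4224 0.4759 -32.7; 0.13 -0.4224 0.4759 -32.7; 0.13 -0.4224 0.4759 -32.7; 0.13 -0.4224 0.4759 -32.7; 0.13 -0.4224 0.4759 -32.7; 0.13 -0.4224 0.4759 -32.7; 0.13 -0.4224 0.4759 -32.7; 0.13 -0.4224 0.4759 -32.7; 0.13 -0.4224 0.4759 -32.7; 0.13 -0.4224 0.4759 -32.7; 0.13 -0.4224 0.4759 -32.7",
  "jaw": 0.06
}}

```text
time_s: 1.9
ee_pos: [516.7, -10.3, 101.6]
tcp_rot: [0.705, -0.053, 0.705, 0.052]
ft_force: [-0.8, -0.8, 0.4]
gripper_width: 59.6
```

```bash
python3 - <<'E'
from h import *
goal([516.9,-11.5,5],8.4)
p,d=viewer.camera("top");s,_=viewer.camera("scene")
a=cv2.resize(p[130:330,220:420,::-1],None,fx=2,fy=2);b=cv2.resize(s[100:260,220:420,::-1],None,fx=2,fy=2)
b=cv2.copyMakeBorder(b,0,80,0,0,cv2.BORDER_CONSTANT);cv2.imwrite("pics/over.png",np.hstack([a,b]))
E
```

```text
shift [ 0.0967 -0.0011  0.    ] roll 0.12
shift [ 0.0967 -0.0011  0.    ] roll -179.88
t 1.9 tcp [516.7 -10.3 101.6] x [ 1.0e-04 -1.1e-03 -1.0e+00] y [-0.148  0.989 -0.001] F [-0.81 -0.84  0.37] w 59.56498623460095 j6 -1.74068724092594
```

View pics/over.png

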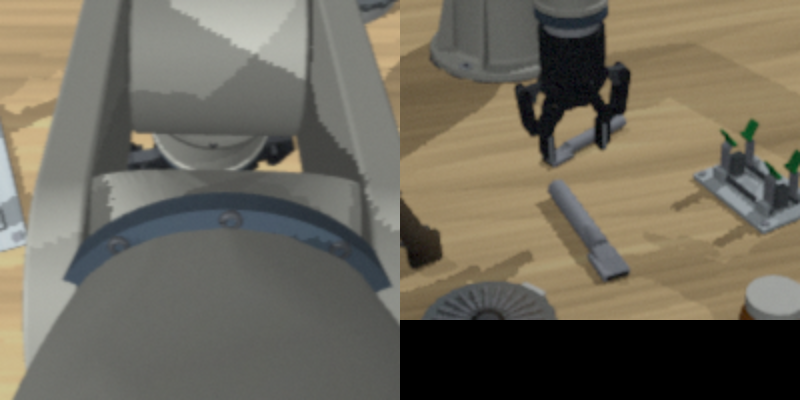

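The scene view shows the open fingers at about (305,172) in full-frame pixels, standing above tool A. The top view is blocked by the arm. Descending.

Request:
{"op": "move_arm", "data": {
  "targets": "0.04 -0.001 0 0; 0.075 -0.001 0 0; 0.09 -0.001 0 0; 0.095 -0.001 0 0; 0.096 -0.001 0 0; 0.096 -0.001 0 0"
}}

```text
time_s: 2.6
ee_pos: [517.6, -11.6, 6.4]
tcp_rot: [0.706, -0.053, 0.705, 0.052]
ft_force: [1.0, -0.2, -0.1]
gripper_width: 59.8
```

```bash
python3 - <<'E'
from h import *
goal([516.9,-11.5,5],8.4)
s,_=viewer.camera("scene")
cv2.imwrite("pics/down.png",cv2.resize(s[130:260,240:400,::-1],None,fx=4,fy=4,interpolation=cv2.INTER_CUBIC))
E
```

```text
shift [ 0.0013  0.0002 -0.0007] roll 0.12
shift [ 0.0013  0.0002 -0.0007] roll -179.88
t 2.6 tcp [517.6 -11.6   6.4] x [ 0.0013 -0.0012 -1.    ] y [-0.148  0.989 -0.001] F [ 0.98 -0.24 -0.07] w 59.80170916340693 j6 -1.7424085099715736
```

View pics/down.png

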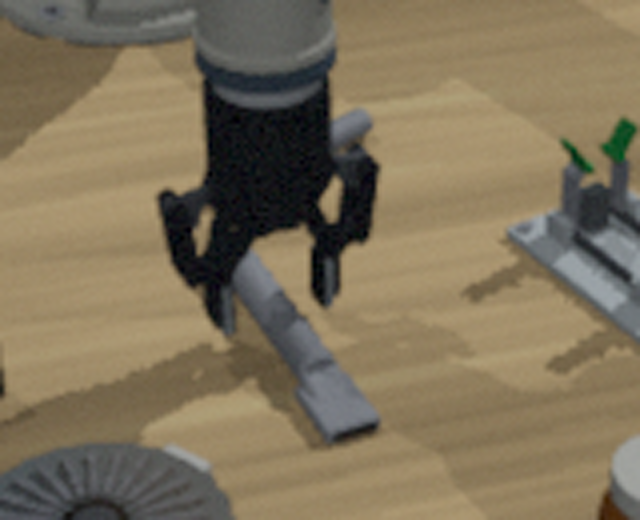

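Request:
{"op": "move_arm", "data": {
  "targets": "0.0035 0 -0.0007 0; 0.0035 0 -0.0007 0; 0.0035 0 -0.0007 0; 0.0035 0 -0.0007 0; 0.0035 0 -0.0007 0; 0.0035 0 -0.0007 0; 0.0035 0 -0.0007 0; 0.0035 0 -0.0007 0; 0.0035 0 -0.0007 0; 0.0035 0 -0.0007 0",
  "jaw": 0.015
}}

```text
time_s: 3.65
ee_pos: [517.4, -11.7, 3.8]
tcp_rot: [0.706, -0.053, 0.704, 0.052]
ft_force: [-1.9, 0.7, 6.6]
gripper_width: 24.1
```

Request:
{"op": "move_arm", "data": {
  "targets": "-0.01 0 0 0; -0.03 0 0 0; -0.06 0 0 0; -0.09 0 0 0; -0.12 0 0 0; -0.12 0 0 0; -0.12 0 0 0"
}}

```text
time_s: 4.35
ee_pos: [517.4, -11.6, 124.7]
tcp_rot: [0.707, -0.053, 0.704, 0.052]
ft_force: [0.5, 0.7, -2.0]
gripper_width: 23.8
```

```bash
python3 - <<'E'
from h import *
goal([518.6,231.6,120],15.6)
s,_=viewer.camera("scene")
cv2.imwrite("pics/lift.png",cv2.resize(s[90:240,240:400,::-1],None,fx=4,fy=4,interpolation=cv2.INTER_CUBIC))
E
```

```text
shift [0.0044 0.2403 0.0372] roll -7.07
shift [0.0044 0.2403 0.0372] roll 172.93
t 4.35 tcp [517.4 -11.6 124.7] x [ 0.0043 -0.0013 -1.    ] y [-0.148  0.989 -0.002] F [ 0.5   0.72 -2.02] w 23.806312563833295 j6 -1.7431601846264682
```

View pics/lift.png

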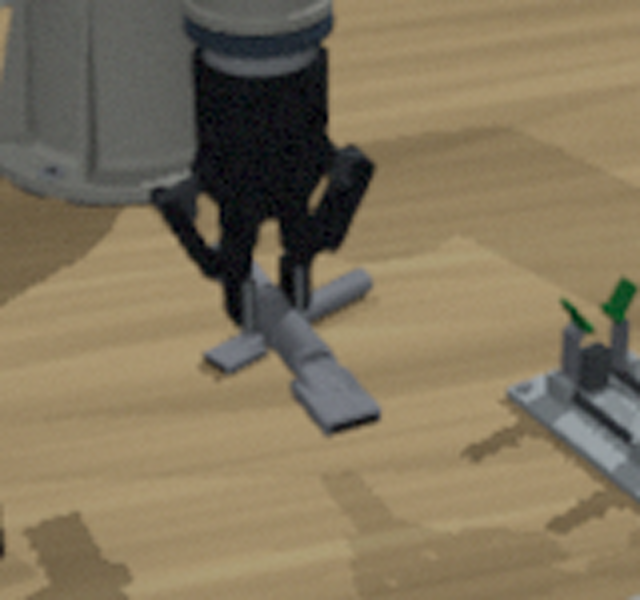

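```bash
python3 - <<'E'
from h import *
c=viewer.get_calibration("scene")
s,d=viewer.camera("scene");W=cloud(c,d)
a=np.radians(8.5);e=np.array([np.cos(a),np.sin(a),0]);n=np.array([-e[1],e[0],0])
o=np.array([517.0,-11.2,134.])
for t in(119,):
  for w in(-18,18):
    for z in(-13,-2): print(t,w,z,proj(c,o+t*e+w*n+[0,0,z]).round(1))
s2=s[90:240,240:400]
L=((W-o)@np.stack([e,n,[0,0,1]],1))
m=(np.abs(L[...,1])<30)&(L[...,0]>10)&(L[...,0]<140)&(np.abs(L[...,2])<50)&(d>0)
Q=L[m];print(m.sum())
for t in range(15,135,10):
    q=Q[(Q[:,0]>=t)&(Q[:,0]<t+10)]
    if len(q):print(t,len(q),"w",np.percentile(q[:,1],[3,50,97]).round(1),"z",np.percentile(q[:,2],[10,50,95]).round(1))
q=Q[(Q[:,0]>78)&(Q[:,0]<112)&(np.abs(Q[:,1])<13)]
A=np.c_[q[:,:2],np.ones(len(q))];f=np.linalg.lstsq(A,q[:,2],rcond=None)[0];print("blade plane slopes deg (along,across)",np.degrees(f[:2]),f[2]+f[0]*95)
print(Q[:,0].max())
E
```

```text
119 -18 -13 [321.  198.6]
119 -18 -2 [321.  194.5]
119 18 -13 [335.7 194.6]
119 18 -2 [335.8 190.6]
578
15 30 w [-23.5  -9.9   4.4] z [-0.3  7.3 31.2]
25 33 w [-15.6  -9.6   4.7] z [-3.5  7.3  9.8]
35 29 w [-15.   -8.8   5.7] z [-0.6  6.3 10.7]
45 26 w [-15.9  -8.5   1.7] z [-2.5  7.7 10.1]
55 32 w [-15.1 -10.2   4.8] z [-1.5  6.  10.5]
65 63 w [-15.9  -5.1   9.4] z [-2.   3.1  9.5]
75 55 w [-20.8  -6.7  13.1] z [-7.  -2.6  0.8]
85 52 w [-20.7  -6.5  11.5] z [-7.6 -5.1 -2.2]
95 42 w [-20.4  -5.   12.2] z [-7.4 -5.5 -3.6]
105 47 w [-20.1  -5.6  13.7] z [-7.9 -5.8 -3. ]
115 67 w [-19.2  -4.1  14.3] z [-13.8  -8.3  -4.1]
blade plane slopes deg (along,across) [-6.97399037 -1.27562558] -4.518327186019633
121.7268603818638
```

Request:
{"op": "move_arm", "data": {
  "targets": "0 0.1 0.0186 -3.5; 0 0.2 0.0372 -7; 0 0.2398 0.0374 -7.1; 0 0.2398 0.0374 -7.1; 0 0.2398 0.0374 -7.1; 0 0.2398 0.0374 -7.1; 0 0.2398 0.0374 -7.1; 0 0.2398 0.0374 -7.1; 0 0.2398 0.0374 -7.1; 0 0.2398 0.0374 -7.1"
}}

```text
time_s: 5.45
ee_pos: [517.7, 229.9, 122.6]
tcp_rot: [0.701, -0.096, 0.701, 0.095]
ft_force: [0.1, 0.2, -2.2]
gripper_width: 24.1
```

```bash
python3 - <<'E'
from h import *
goal([518.8,231,85],15.6)
s,d=viewer.camera("scene");p,_=viewer.camera("top")
a=cv2.resize(s[70:230,340:470,::-1],None,fx=3.5,fy=3.5,interpolation=cv2.INTER_CUBIC);b=cv2.resize(p[160:290,150:250,::-1],None,fx=3.4,fy=4.307,interpolation=cv2.INTER_CUBIC)
cv2.imwrite("pics/above.png",np.hstack([a,b[:a.shape[0],:340]]) if b.shape[0]>=a.shape[0] else np.hstack([a,cv2.copyMakeBorder(b,0,a.shape[0]-b.shape[0],0,0,cv2.BORDER_CONSTANT)]))
E
```

```text
shift [0.0376 0.0008 0.0014] roll -0.07
shift [0.0376 0.0008 0.0014] roll 179.93
t 5.45 tcp [517.7 229.9 122.6] x [ 5.0e-04 -1.5e-03 -1.0e+00] y [-0.268  0.963 -0.002] F [ 0.08  0.2  -2.15] w 24.090345221328004 j6 -1.4244143654444559
```

View pics/above.png

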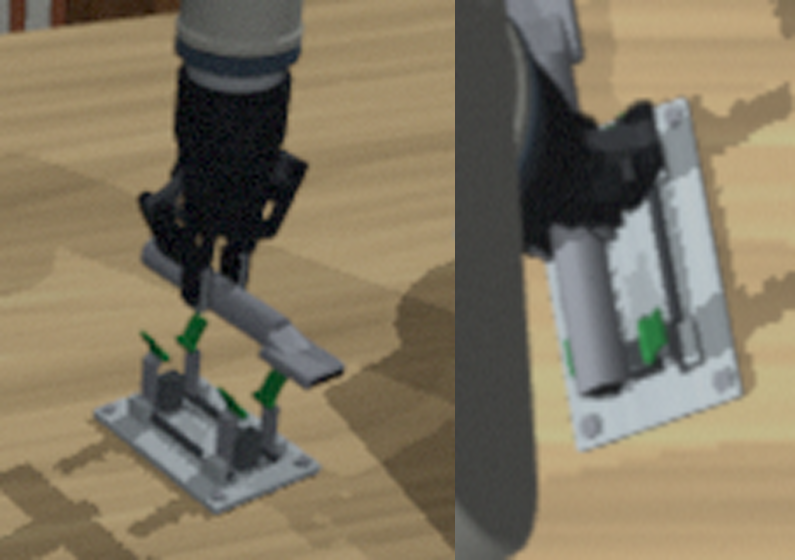

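Request:
{"op": "move_arm", "data": {
  "targets": "0.01 0.001 0.0014 0; 0.02 0.001 0.0014 0; 0.03 0.001 0.0014 0; 0.036 0.001 0.0014 0; 0.036 0.001 0.0014 0; 0.036 0.001 0.0014 0"
}}

```text
time_s: 6.15
ee_pos: [518.9, 231.6, 86.6]
tcp_rot: [0.701, -0.096, 0.7, 0.095]
ft_force: [-0.2, -0.1, -2.1]
gripper_width: 23.7
```

```bash
python3 - <<'E'
from h import *
goal([518.8,231,41],15.6)
c=viewer.get_calibration("scene");ct=viewer.get_calibration("top")
s,d=viewer.camera("scene");p,dt=viewer.camera("top")
a=cv2.resize(s[100:220,350:450,::-1],None,fx=4.6,fy=4.6,interpolation=cv2.INTER_CUBIC);b=cv2.resize(p[170:290,170:240,::-1],None,fx=4.6,fy=4.6,interpolation=cv2.INTER_CUBIC)
cv2.imwrite("pics/near.png",np.hstack([a,b])[:600,:800])
W=cloud(ct,dt);q=robot.read_state()["ee_pos"]
a=np.radians(15.6);e=np.array([np.cos(a),np.sin(a),0]);n=np.array([-e[1],e[0],0])
L=(W-np.array([518.8,231,0]))@np.stack([e,n,[0,0,1]],1)
m=(dt>0)&(np.abs(L[...,1])<30)&(L[...,2]>75)&(L[...,2]<112)&(L[...,0]<-20)&(L[...,0]>-90)
Q=L[m];print(len(Q))
for t in range(-80,-20,10):
    r=Q[(Q[:,0]>=t)&(Q[:,0]<t+10)]
    if len(r):print(t,len(r),"w",np.percentile(r[:,1],[3,50,97]).round(1),"ztop",np.percentile(r[:,2],[50,97]).round(1))
print("rear end",np.percentile(Q[:,0],[0,1,3]))
E
```

```text
shift [ 0.0456 -0.0005 -0.0002] roll -0.04
shift [ 0.0456 -0.0005 -0.0002] roll 179.96
t 6.15 tcp [518.9 231.6  86.6] x [ 5.0e-04 -1.4e-03 -1.0e+00] y [-0.268  0.963 -0.002] F [-0.22 -0.11 -2.14] w 23.666317752244996 j6 -1.4228784052769348
503
-80 25 w [-10.6  -0.8   8.1] ztop [ 98.3 109.7]
-70 87 w [-13.   -2.6  10.6] ztop [107.4 110.4]
-60 95 w [-22.7  -4.   22.5] ztop [106.6 111.1]
-50 121 w [-25.2  -1.8  26.3] ztop [104.1 110.4]
-40 96 w [-22.3  -3.6  24.6] ztop [106.7 110.6]
-30 79 w [-12.9  -3.4  10.4] ztop [107.2 110.3]
rear end [-71.06818361 -70.65324978 -70.39495603]
```

View pics/near.png

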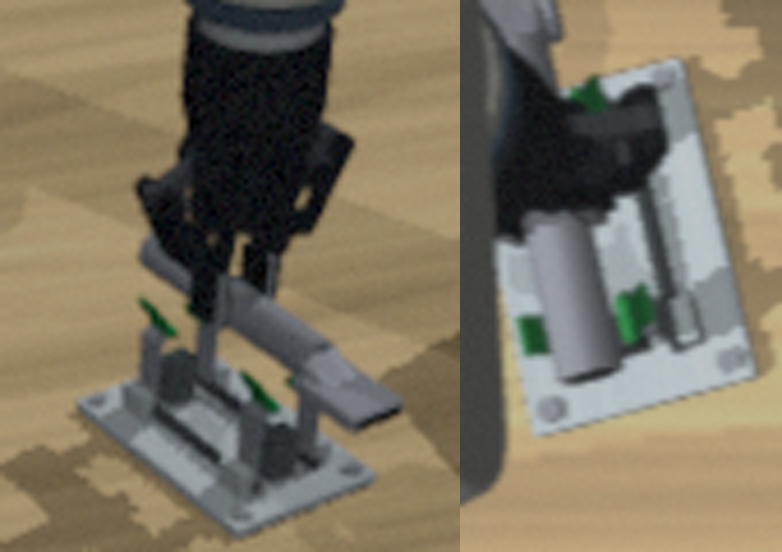

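The rear end of the tube is 70.5 mm from the clip centre, against an expected 70. The tube sits between the lips to within 1 mm. I'll press in stages.

Request:
{"op": "move_arm", "data": {
  "targets": "0.008 0.0005 0 0; 0.016 0.0005 0 0; 0.02 0.0005 0 0; 0.024 0.0005 0 0; 0.027 0.0005 0 0; 0.03 0.0005 0 0; 0.033 0.0005 0 0; 0.033 0.0005 0 0"
}}

```text
time_s: 7.05
ee_pos: [520.1, 232.6, 54.4]
tcp_rot: [0.702, -0.096, 0.699, 0.095]
ft_force: [2.1, 0.9, -0.6]
gripper_width: 24.1
```

Request:
{"op": "move_arm", "data": {
  "targets": "0.003 -0.0005 0.001 0; 0.006 -0.0005 0.001 0; 0.009 -0.0005 0.001 0; 0.009 -0.0005 0.001 0"
}}

```text
time_s: 7.45
ee_pos: [520.8, 232.2, 44.3]
tcp_rot: [0.701, -0.096, 0.7, 0.095]
ft_force: [1.2, 0.7, -8.9]
gripper_width: 24.1
```

```bash
cat > look.py <<'E'
import sys
from h import *
goal([518.8,231.5,41],15.6)
c=viewer.get_calibration("scene");ct=viewer.get_calibration("top")
s,d=viewer.camera("scene");p,dt=viewer.camera("top")
a=cv2.resize(s[100:220,350:450,::-1],None,fx=4.6,fy=4.6,interpolation=cv2.INTER_CUBIC);b=cv2.resize(p[170:290,170:240,::-1],None,fx=4.6,fy=4.6,interpolation=cv2.INTER_CUBIC)
cv2.imwrite(f"pics/{sys.argv[1]}.png",np.hstack([a,b])[:600,:800])
a=np.radians(15.6);e=np.array([np.cos(a),np.sin(a),0]);n=np.array([-e[1],e[0],0])
for nm,cc,dd in(("top",ct,dt),("scene",c,d)):
    L=(cloud(cc,dd)-np.array([518.8,231.5,0]))@np.stack([e,n,[0,0,1]],1)
    m=(dd>0)&(np.abs(L[...,1])<14)&(L[...,2]>30)&(L[...,2]<100)&(np.abs(L[...,0])<130)
    Q=L[m]
    for t in range(-80,130,10):
        r=Q[(Q[:,0]>=t)&(Q[:,0]<t+10)]
        if len(r)>8:print(nm,t,len(r),"w",np.percentile(r[:,1],[3,97]).round(1),"z",np.percentile(r[:,2],[50,95]).round(1))
    print("ends",np.percentile(Q[:,0],[0,1,99,100]).round(1))
E
python3 look.py press1
```

```text
shift [ 0.0033 -0.0001 -0.0021] roll -0.07
shift [ 0.0033 -0.0001 -0.0021] roll 179.93
t 7.45 tcp [520.8 232.2  44.3] x [ 2.4e-03 -5.0e-04 -1.0e+00] y [-0.268  0.963 -0.001] F [ 1.19  0.75 -8.87] w 24.056399255451755 j6 -1.4227807730057154
top -70 85 w [-13.1   9.8] z [63.4 67.7]
top -60 75 w [-13.2  12.4] z [64.9 68.2]
top -50 83 w [-12.9  13. ] z [65.2 68.7]
top -40 73 w [-12.6  12.1] z [65.3 68.3]
top -30 70 w [-13.2   9.6] z [64.4 67.7]
top -20 78 w [-13.5  10.7] z [64.8 68.8]
top -10 40 w [-10.3  13.2] z [64.6 68.6]
top 50 13 w [-13.   -8.4] z [62.1 67.3]
top 60 35 w [-13.8  -3. ] z [63.  67.6]
top 70 33 w [-13.7   0.3] z [57.3 64.7]
top 80 39 w [-13.1   2. ] z [53.9 56.2]
top 90 37 w [-13.8   0.9] z [52.  54.1]
top 100 39 w [-13.8   0.5] z [51.9 54.1]
top 110 36 w [-13.7   1. ] z [51.5 54. ]
ends [-69.5 -68.9 118.7 121.4]
scene -40 13 w [-13.5  -3.9] z [36.2 55.1]
scene -10 36 w [ 3. 13.] z [74.6 94.4]
scene 0 42 w [-8.8 12.7] z [66.2 92.4]
scene 10 55 w [-13.5  13.7] z [64.9 97.3]
scene 20 16 w [-13.6   4.3] z [61.6 64. ]
scene 30 23 w [-11.5  12.7] z [62.2 64.4]
scene 40 36 w [-12.6  11.6] z [62. 65.]
scene 50 41 w [-13.6  11.8] z [60.4 64.7]
scene 60 29 w [-13.6   6.5] z [60.  63.7]
scene 70 35 w [-13.1   8. ] z [56.7 63.5]
scene 80 33 w [-12.2   9.2] z [52.2 54.8]
scene 90 28 w [-13.1  12.2] z [49.2 50.7]
scene 100 27 w [-12.7  11.6] z [49.  51.5]
scene 110 31 w [-12.4  13.3] z [49.  50.9]
scene 120 23 w [-9.6 10.7] z [46.2 50.1]
ends [-67.2 -47.  122.2 123.1]
```

View pics/press1.png

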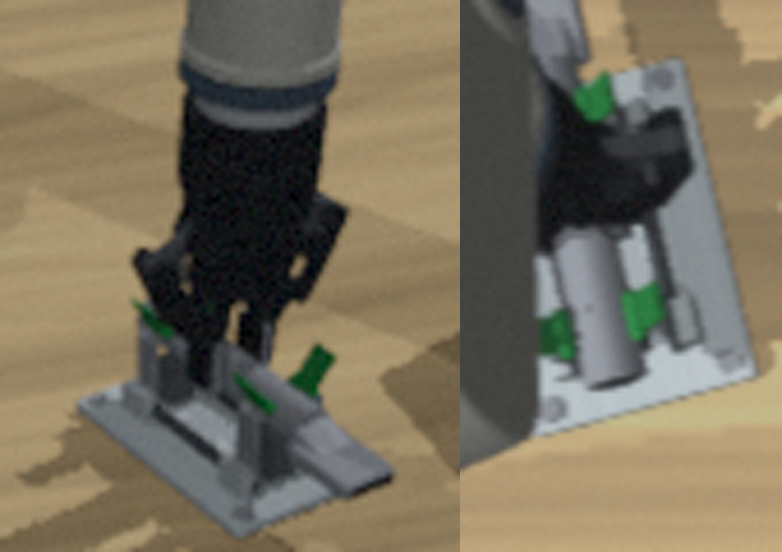

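Request:
{"op": "move_arm", "data": {
  "targets": "0.0015 0 -0.001 0; 0.003 0 -0.002 0; 0.004 0 -0.002 0; 0.005 0 -0.002 0; 0.005 0 -0.002 0"
}}

```text
time_s: 8.05
ee_pos: [518.7, 231.8, 40.7]
tcp_rot: [0.701, -0.096, 0.7, 0.095]
ft_force: [-4.1, 0.9, 10.3]
gripper_width: 24.1
```

```bash
python3 look.py press2 | grep -v "scene"
```

```text
shift [-0.0003 -0.0003  0.    ] roll -0.06
shift [-0.0003 -0.0003  0.    ] roll 179.94
t 8.05 tcp [518.7 231.8  40.7] x [ 2.1e-03 -4.0e-04 -1.0e+00] y [-0.268  0.963 -0.001] F [-4.1   0.89 10.28] w 24.095602087772576 j6 -1.4223129877668699
top -80 26 w [-10.7   7.7] z [56.8 63.4]
top -70 73 w [-13.   10.6] z [61.1 64.4]
top -60 78 w [-13.5  11.8] z [61.8 65.4]
top -50 79 w [-12.9  13.4] z [63.  66.3]
top -40 69 w [-12.6  12.8] z [62.2 65.4]
top -30 71 w [-12.9   9.8] z [61.2 64.7]
top -20 76 w [-12.8  11.8] z [61.  65.9]
top -10 19 w [-8.1 10.3] z [61.9 63.4]
top 50 14 w [-13.1  -5.7] z [60.4 65.9]
top 60 34 w [-13.7  -2.6] z [60.2 63.1]
top 70 37 w [-13.6   1.2] z [53.7 56. ]
top 80 31 w [-13.4   0.6] z [49.6 52.8]
top 90 35 w [-13.5   0.3] z [48.4 49.9]
top 100 38 w [-13.5   0.6] z [48.2 50.4]
top 110 31 w [-13.2   1.3] z [48.1 50. ]
ends [-71.6 -71.  116.5 119.6]
ends [-69.6 -63.6 120.4 121.7]
```

Request:
{"op": "move_arm", "data": {
  "targets": "0.001 0 0 0; 0.002 0 0 0; 0.002 0 0 0"
}}

```text
time_s: 8.45
ee_pos: [518.7, 231.8, 40.6]
tcp_rot: [0.701, -0.096, 0.7, 0.095]
ft_force: [-6.8, -1.7, 20.0]
gripper_width: 23.7
```

It's on the seats: 20 N and no further travel. Releasing, then retreating.

Request:
{"op": "move_arm", "data": {
  "targets": "0 0 0 0; 0 0 0 0; 0 0 0 0; 0 0 0 0; 0 0 0 0; 0 0 0 0; 0 0 0 0; -0.002 0 0 0",
  "jaw": 0.055
}}

```text
time_s: 9.25
ee_pos: [518.5, 231.7, 42.4]
tcp_rot: [0.701, -0.096, 0.7, 0.095]
ft_force: [-0.0, 0.6, 0.7]
gripper_width: 54.9
```

```bash
python3 look.py rel | grep -v "scene"
```

```text
shift [ 0.0014 -0.0003  0.0002] roll -0.06
shift [ 0.0014 -0.0003  0.0002] roll 179.94
t 9.25 tcp [518.5 231.7  42.4] x [ 1.8e-03 -5.0e-04 -1.0e+00] y [-0.268  0.963 -0.001] F [-0.01  0.58  0.69] w 54.936896677852 j6 -1.4223250132425052
top -80 28 w [-11.8   9.5] z [55.  62.4]
top -70 73 w [-12.9  10.3] z [60.9 64.4]
top -60 77 w [-12.9  11.8] z [61.7 65. ]
top -50 77 w [-12.4  12.8] z [63.1 66.3]
top -40 72 w [-12.4  12.7] z [62.3 65.8]
top -30 70 w [-12.8  10.3] z [60.5 64. ]
top -20 72 w [-12.9  10.2] z [60.8 64.3]
top -10 40 w [-12.8  10.3] z [60.6 64.3]
top 50 14 w [-12.3  -5.5] z [61.2 65.4]
top 60 35 w [-13.4  -2.6] z [59.6 63.7]
top 70 38 w [-13.8   1.1] z [53.1 56.8]
top 80 37 w [-13.    2.8] z [50.2 53. ]
top 90 39 w [-13.7   1.5] z [48.5 50.6]
top 100 40 w [-12.8   1.7] z [48.2 50.6]
top 110 31 w [-13.3   1.3] z [47.6 49.7]
ends [-71.3 -71.  116.2 119.5]
ends [-68.  -45.  120.2 122.3]
```

View pics/rel.png

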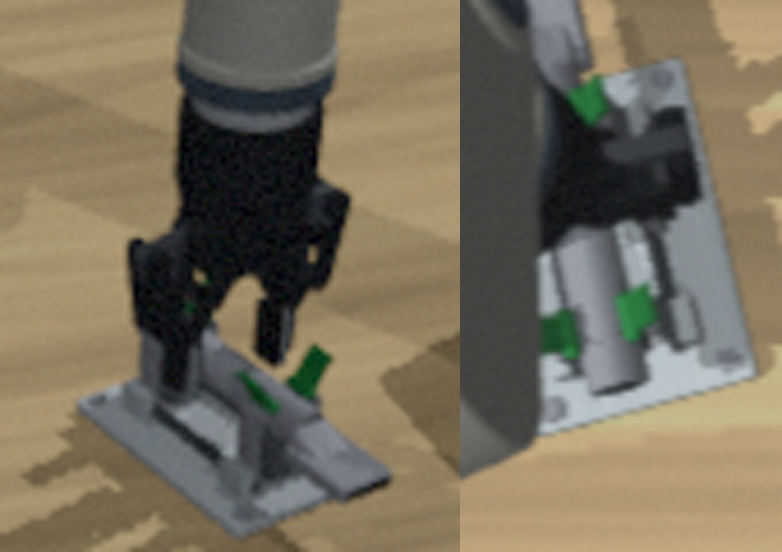

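The jaws are open and clear of the tube, and the tube lies between the green tips. Retreating straight up, then sideways for a clear view.

Request:
{"op": "move_arm", "data": {
  "targets": "-0.02 0 0 0; -0.05 0 0 0; -0.09 0 0 0; -0.13 0 0 0; -0.17 0 0 0; -0.18 0.05 0 0; -0.18 0.1 0 0; -0.18 0.15 0 0; -0.18 0.2 0 0; -0.18 0.25 0 0; -0.18 0.3 0 0; -0.18 0.3 0 0; -0.18 0.3 0 0; -0.18 0.3 0 0; -0.18 0.3 0 0"
}}

```text
time_s: 10.85
ee_pos: [438.5, 519.6, 222.6]
tcp_rot: [0.702, -0.095, 0.7, 0.095]
ft_force: [-0.1, -1.2, -1.2]
gripper_width: 54.7
```

```bash
python3 look.py fin; python3 - <<'E'
from h import *
for n in("top","scene"):
    p,_=viewer.camera(n);o=np.load(n+"_p.npy");cv2.imwrite(f"pics/end_{n}.png",p[:,:,::-1])
    for nm,b in(("brush",{"top":(405,200,468,316),"scene":(190,172,245,238)}),("filter",{"top":(358,62,440,145),"scene":(226,238,305,312)})):
        x0,y0,x1,y1=b[n];T=cv2.cvtColor(p,cv2.COLOR_RGB2GRAY).astype(np.float32);O=cv2.cvtColor(o,cv2.COLOR_RGB2GRAY).astype(np.float32)
        print(n,nm,"shift px",np.round(cv2.phaseCorrelate(O[y0:y1,x0:x1],T[y0:y1,x0:x1])[0],2))
E
```

```text
shift [ 1.820e-01 -2.989e-01  1.000e-04] roll -0.13
shift [ 1.820e-01 -2.989e-01  1.000e-04] roll 179.87
t 10.85 tcp [438.5 519.6 222.6] x [ 2.6e-03 -6.0e-04 -1.0e+00] y [-0.267  0.964 -0.001] F [-0.06 -1.25 -1.17] w 54.699474188673165 j6 -0.9709461320921705
top -80 24 w [-11.2   7.9] z [53.6 62.2]
top -70 74 w [-13.1  10.9] z [60.9 64.3]
top -60 78 w [-12.6  12.8] z [61.9 65.1]
top -50 79 w [-13.2  12.9] z [62.8 66.6]
top -40 68 w [-12.2  12.5] z [62.2 65.3]
top -30 73 w [-12.9  10.3] z [60.9 65. ]
top -20 71 w [-13.   10.9] z [61.  63.9]
top -10 70 w [-13.   10.6] z [60.9 64.1]
top 0 72 w [-12.9  10.5] z [61.  64.8]
top 10 68 w [-13.1  11. ] z [61.2 63.9]
top 20 64 w [-13.    9.7] z [61.8 64.3]
top 30 77 w [-12.9  11.9] z [62.1 65.2]
top 40 70 w [-13.3  12.7] z [63.2 66.3]
top 50 74 w [-12.9  12.4] z [62. 66.]
top 60 59 w [-12.9  10.8] z [60.5 64.3]
top 70 54 w [-13.5  10.8] z [53.9 56.4]
top 80 60 w [-13.3  12.7] z [50.4 52.9]
top 90 69 w [-12.8  12.6] z [48.5 50. ]
top 100 70 w [-12.9  12.5] z [48.5 50.7]
top 110 53 w [-12.9  13.4] z [48.1 50.2]
ends [-71.3 -70.8 116.3 119.9]
sce
[... 263 characters left out ...]
 w [-13.7   2.3] z [57.5 61.7]
scene 0 22 w [-11.9   2.8] z [59.2 61.9]
scene 10 17 w [-13.3   6.5] z [56.2 61.1]
scene 20 18 w [-13.7   1.5] z [59.8 63.7]
scene 30 13 w [-8.2  7.7] z [59.8 61.6]
scene 40 34 w [-12.3  12.9] z [59.6 65.6]
scene 50 45 w [-13.9  13. ] z [58.9 64.4]
scene 60 28 w [-13.4   4.6] z [57.9 61.1]
scene 70 41 w [-13.8  10.6] z [51.4 58.3]
scene 80 32 w [-13.  12.] z [48.3 50.9]
scene 90 27 w [-13.2  11.7] z [45.8 47.9]
scene 100 23 w [-10.2  12.1] z [45.9 47.4]
scene 110 45 w [-12.9  12.7] z [44.3 47.1]
ends [-71.9 -65.6 120.6 122.5]
top brush shift px [-0.02  0.01]
top filter shift px [-0.02  0.  ]
scene brush shift px [-0.04 -0.03]
scene filter shift px [-0.07  0.59]
```

View pics/fin.png

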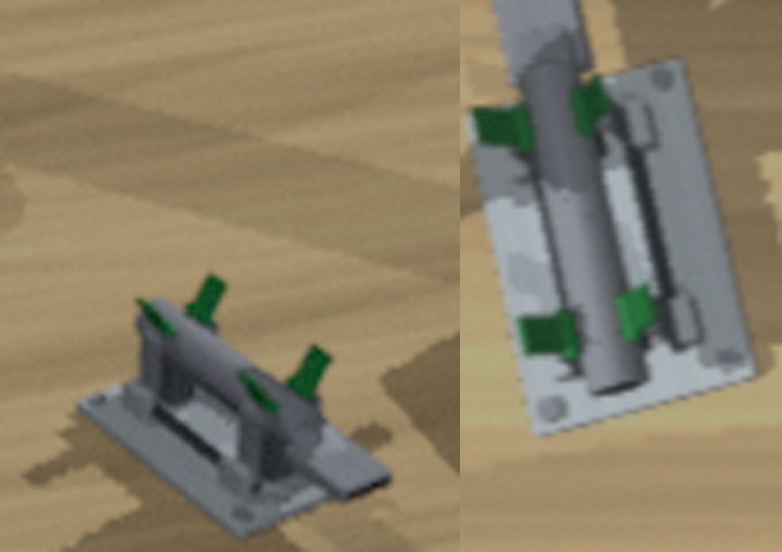

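The final view shows the tube past all four green tips and level on both seats. The blade is clear of the plate and the bystanders are unmoved.

```bash
python3 -c "
from bench import close_job
print(close_job())"
```

```text
the job is handed in; nothing more can be done
None
```

The crevice tool is snapped into the green-tipped clip and released. I handed the job in at about 11 s of the 38 s allowed; no verdict was reported.

**Which tool:** I took the one measuring 191 × 37 mm and about 27 mm high. The other one is smaller, about 147 × 28 mm and 20 mm high, and I left it alone.

**Last checks:**
- **Depth:** the tube stopped moving at 20 N with the arm pressing. Its top reads about 64.5 mm in the top view and 61.5 mm in the scene view, averaging the expected 63 mm. The views differ by 3 mm, in line with their opposite height biases seen on the bench. It is level along its length.
- **Centring:** the tube's rear end is about 71 mm from the clip centre and the blade end about 119 mm, against the expected 70 and 119. That is centred to within about 1 mm.
- **Bystanders:** the top view shows no shift in the brush bar or the filter housing. The scene view gave 0.6 px for the filter housing, probably the arm's shadow, as the arm never went near it.

**Disagreements:** triangulation put the tube axis at 8.4 mm above the bench instead of 13 mm. The two views also placed the clip about 4 mm apart. I relied mainly on the top view, and the fit into the clip bore that out.

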